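# Rake the stirring rods into a bedded parallel row

## Robot

A 7-joint arm with a two-finger parallel gripper is mounted at the origin on the work surface. World frame = base frame: x ahead of the robot, y to its left, z up, the work surface at z = 0. Lengths are in mm, angles in rad, forces in N, time in s.
With the tool pointing down it reaches from about 400 to 900 mm from the base axis. Payload 5.5 kg.
Tool frame: the origin (TCP) lies on the mounting face of the last link; the fingertips stand 178 mm ahead of it and the grasp point (between the pads) lies 159 mm ahead of it (arm.grip_point_offset is the distance from the TCP to the grasp point, in mm); z points along the fingers, x is the direction in which the jaws open and shut, and the axes are right-handed (so a half turn about z gives the same grasp; the last joint's range is limited). The gripper opens to 92 mm and grips with 3 to 60 N. Pads are 19 mm wide; open, the fingers measure 130 mm over their backs; the gripper's body (75 mm by 190 mm) begins 47 mm behind the grasp point.
Start: joints at [-0.939, 0.501, -0.427, 1.55, 0.221, 1.138, -0.21], TCP at [234.29, 606.304, 404.729] pointing down, gripper open.
Joint ranges: [-2.88, 2.88], [-0.31, 2.03], [-1.54, 1.56], [0.2, 2.42], [-1.41, 4.55], [0.19, 2.02], [-2.57, 2.57]. Speed limits (rad/s): [2.57, 2.57, 3.14, 3.14, 3.14, 3.14, 3.14].

## Interface

Orientations are given as a unit quaternion [w, x, y, z].
In Python, from cell import monitor, vision, job_done, arm gives the robot as it stands.
- The arm moves only by the tool apply_moves, never from a script. Its argument "plan" is a list that holds one entry, the list of rows, each a list of 5 numbers: the finger opening in m, from 0 to 0.0918, then the shift along the world's x, y, z in m, then the turn about the world's z in degrees. In form: [[[fingers, tx, ty, tz, spin], ...]]. A call has 1 to 8 rows; each row is the pose to reach, as a shift and turn from the pose commanded when the call began; what a row does not reach only later rows make up. A row lasts 1/10 s, in which the tool goes at most 50 mm and 8.59 degrees, less where a joint would pass 70% of its speed; a pose out of reach is approached as far as the arm can. A call with a gripper value outside its range is refused whole. The fingers move at their own pace and stop on an object; the grip force is fixed at half the most. Time passes only in rows, so rows that repeat a pose let the fingers close. It gives the time, the measured TCP pose, the force and the opening at its end, in the units of the state.
- monitor.observe(): the state, without advancing time (a new reading comes with each control period).
- vision.capture(name): name is "side" or "top" or "wrist"; returns a dict with "color" (400x640x3 uint8, red, green, blue), "camera_matrix" (3x3 intrinsics, pixels), "dist_coeffs" ([k1, k2, p1, p2, k3] as OpenCV has them; the pictures are not rectified), "world_to_cam" (4x4, takes a point from world to camera coordinates); the wrist camera has in their place "hand_eye" (4x4, takes a point from camera to tool coordinates, whose origin is the TCP and whose axes are the tool frame's). Camera axes: x right, y up, looking along -z (the intrinsics and any distortion apply to the point x, -y, -z); pixel columns grow to the right and rows downward; lengths in mm; the calibration is good to about 2 mm. A picture is of the moment at which its call begins: read the wrist's pose just before it. There is no depth.
- job_done(): hands the job in, once; it reports no verdict.
The state is a dict: "time": time; "joints": joint angles; "dq": joint speeds; "effort": joint torques, N m; "eef_pos": TCP position; "tcp_rot": TCP orientation; "contact_force": force on the tool from outside, world axes, zero at the start; "torque": the same for the moment, N m; "opening": opening from 0.0 (shut) to 1.0 (fully open).
Only numpy, scipy, OpenCV 4.12 (cv2) and the standard library are available. Lean on these libraries where they do the work, as an engineer would, in place of code of your own. Each camera call takes 0.05 s, during which the arm holds its last target.

## Task

Take the hand rake from its mat and, with the rake only (no finger on the rods), comb the four stirring rods strewn in the tray into a flat, parallel row, side by side against the loose bar. Go on until the bar comes solidly home on its clamp, and bed the row there for half a second with a gentle push of about 10 newtons, never over 15. Then stand the rake upright on the middle of its mat and let go, leaving the beaker, jar and bottle alone.

Things in the scene. Friction and masses are not known exactly. Their poses are not given: they have to be found in the camera images.
- tray: fixed grey plastic tray on the bench, 320 mm long (x) by 138 mm wide (y); origin: centre of its underside. Floor's upper face at 4 mm height; walls at both sides and at the +x end 4 mm thick, tops at 20 mm height; the -x end is open, for the rake to enter. Inner width 130 mm. Rods lie strewn over x = -149 to +31 mm; rake them towards +x, where the bar is
- bar: steel bar across the tray: 118 mm long (y), 10 thick (x), 12 high, 1 mm above the tray floor. Origin: bottom middle of its face towards the rods (-x); axes as the tray's. Slides along x with 1.5 N drag, stays where left; 4 to 45 mm further to +x it comes home on a fixed aluminium clamp block, whose place differs and is not measured: feel for it. Home, it hardly gives
- rake_grip (a point): centre of the rake's upright black handle (22 x 22 mm, 54 tall), 57 mm above the tine tips. 27 mm below this point begins the head plate, 40 mm (x) by 104 (y) by 8 thick; under it two rows of five steel tines 22 mm long; each row's outer face is 16 mm from the centre in x. z up, y along the head. Stands by itself on its tines; 130 to 210 g
- mat: fixed black rubber mat, 80 mm (x) by 140 mm (y), 3 mm thick, on which the rake stands; origin at the centre of its underside, on the bench
- beaker: empty glass beaker, bystander, 70 mm across, 85 mm high; origin at the centre of its underside
- jar: amber glass jar, bystander, 56 mm across, 75 mm high; origin at the centre of its underside
- washbottle: white plastic bottle with red cap, bystander, 60 mm across, 115 mm high; origin at the centre of its underside
- rod0: white plastic stirring rod number 1 of 4, all alike: a bar of rectangular section, 12 mm wide (its x) by 9 mm high by 110 mm long (its y), 25 g nominal, loose, lying flat on the tray's floor; origin at the middle of its underside
- rod1: white plastic stirring rod number 2 of 4, all alike: a bar of rectangular section, 12 mm wide (its x) by 9 mm high by 110 mm long (its y), 25 g nominal, loose, lying flat on the tray's floor; origin at the middle of its underside
- rod2: white plastic stirring rod number 3 of 4, all alike: a bar of rectangular section, 12 mm wide (its x) by 9 mm high by 110 mm long (its y), 25 g nominal, loose, lying flat on the tray's floor; origin at the middle of its underside
- rod3: white plastic stirring rod number 4 of 4, all alike: a bar of rectangular section, 12 mm wide (its x) by 9 mm high by 110 mm long (its y), 25 g nominal, loose, lying flat on the tray's floor; origin at the middle of its underside
Not all that is in view belongs to the job. Leave any orange or turquoise look-alike of the rod2 alone.

How it is judged:
By the outcome, as a careful person would: the job done as asked, in the order asked, and still so for the second after the job is handed in, with the robot touching nothing.
It also fails if it takes over 59 s, if anything falls off the work surface, if the arm or the gripper's body presses on something with over 40 N, if the wrist force passes 120 N, or if a joint passes its speed limit or range.

## Working session

There is one attempt and no reset: what is moved stays moved. The work goes in short steps, Python scripts to look and compute and a tool call to move; the robot and the scene stay as the last step left them, time stands still between calls to the robot, and variables do not carry over. Pictures are saved under pics/ and viewed, and the job is handed in when it is done.

Besides the shell and the picture viewer there is one more tool, called after "Request:" as name(argument=value, ...) on one line, values as JSON. apply_moves: Moves the arm, as the interface text tells. Its arguments: {"type":"object","properties":{"plan":{"type":"array"}},"required":["plan"]}

```bash
mkdir -p pics; ls; cat > h.py <<'E'
import sys; sys.path.insert(0,'.')
import numpy as np, cv2
from cell import monitor, vision, job_done, arm
def cap(name,fn):
    s=monitor.observe(); d=vision.capture(name); np.savez('pics/'+fn+'.npz',**{k:np.array(v) for k,v in d.items()},pos=s['eef_pos'],rot=s['tcp_rot'])
    cv2.imwrite('pics/'+fn+'.png',d['color'][:,:,::-1]); return d
def load(fn): return np.load('pics/'+fn+'.npz')
def w2c(d):
    if 'world_to_cam' in d: return np.array(d['world_to_cam'])
    from scipy.spatial.transform import Rotation as R
    T=np.eye(4);q=d['rot'];T[:3,:3]=R.from_quat([q[1],q[2],q[3],q[0]]).as_matrix();T[:3,3]=d['pos']
    return np.linalg.inv(T@d['hand_eye'])
def px2w(d,uv,z):
    uv=np.array(uv,float).reshape(-1,1,2)
    n=cv2.undistortPoints(uv,d['camera_matrix'],d['dist_coeffs'])[:,0]
    T=np.linalg.inv(w2c(d)); o=T[:3,3]
    r=(T[:3,:3]@np.c_[n[:,0],-n[:,1],-np.ones(len(n))].T).T
    return o+r*((z-o[2])/r[:,2])[:,None]
def proj(d,P):
    P=np.array(P,float).reshape(-1,3);T=w2c(d);c=P@T[:3,:3].T+T[:3,3]
    c=c*[1,-1,-1]
    return cv2.projectPoints(c,np.zeros(3),np.zeros(3),d['camera_matrix'],d['dist_coeffs'])[0][:,0]
def crop(fn,x0,y0,x1,y1,k,out):
    im=cv2.imread('pics/'+fn+'.png')[y0:y1,x0:x1]
    cv2.imwrite('pics/'+out+'.png',cv2.resize(im,None,fx=k,fy=k,interpolation=cv2.INTER_CUBIC))
E
python3 - <<'E'
from h import *
print(monitor.observe())
for n in ['top','side','wrist']: cap(n,n+'0')
E
```

```text
pics
{'time': 0.0, 'joints': array([-0.93879016,  0.50184518, -0.42675459,  1.55145745,  0.22076606,
        1.13826818, -0.21030906]), 'dq': array([ 7.63662726e-04, -5.17308853e-04,  8.98035702e-04, -6.57497823e-05,
        3.09520544e-03, -5.85773038e-04,  8.02562389e-04]), 'effort': array([ 1.38544467e-03, -5.66594982e+01, -5.81611589e+00, -2.79111797e+01,
       -6.88185613e-02,  3.09590762e-02,  1.77221414e-04]), 'eef_pos': array([234.26270284, 605.93788712, 403.67333556]), 'tcp_rot': array([ 5.11397632e-04,  8.24772702e-01,  5.65463576e-01, -8.20456376e-04]), 'contact_force': array([-0.43354518, -0.33968462,  0.23459703]), 'torque': array([ 0.02211527,  0.02008921, -0.02971913]), 'opening': 1.0013627031972858}
```

View pics/top0.png

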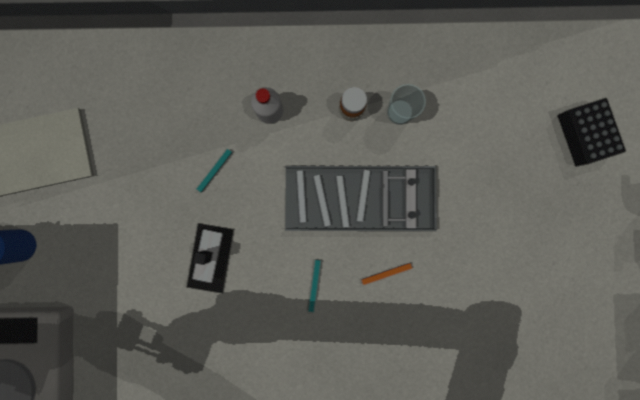

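View pics/side0.png

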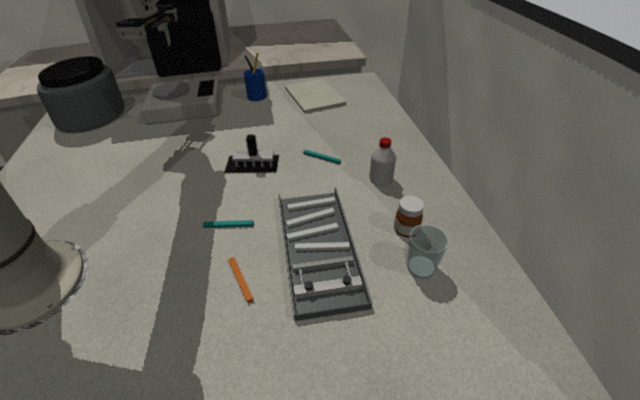

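View pics/wrist0.png

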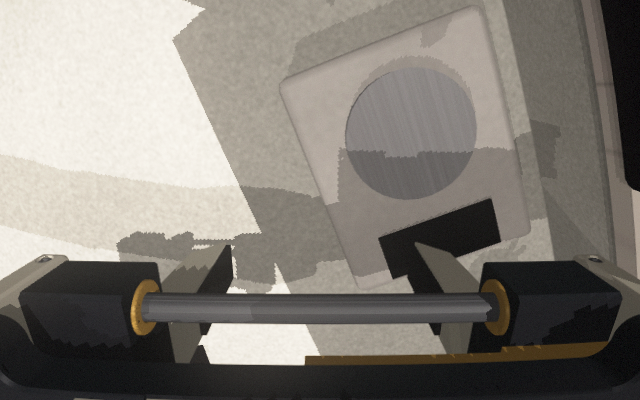

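Top view: the rake stands on its mat at about (208,257). The tray spans (286,167)–(437,230), and its four white rods are at (302,195), (322,200), (343,202) and (363,196). The bar is near x=387, with the clamp near x=410. Look-alikes to leave alone are turquoise at (215,170) and (315,285), and orange at (387,273). Bystanders are the bottle (265,102), jar (353,102) and beaker (405,105).

```bash
python3 - <<'E'
from h import *
crop('top0',275,155,450,240,4.5,'c1'); crop('top0',175,210,255,305,6,'c2')
d=load('top0'); 
print(px2w(d,[(286,167),(437,167),(437,230),(286,230)],20))
print(np.linalg.inv(w2c(d))[:3,3])
E
```

```text
[[ 654.95180694  143.20719573   20.        ]
 [ 649.86873622 -176.21147134   20.        ]
 [ 516.93250562 -172.64254207   20.        ]
 [ 521.75927042  144.84244725   20.        ]]
[545.94506122  73.70833653 890.47333432]
```

View pics/c1.png

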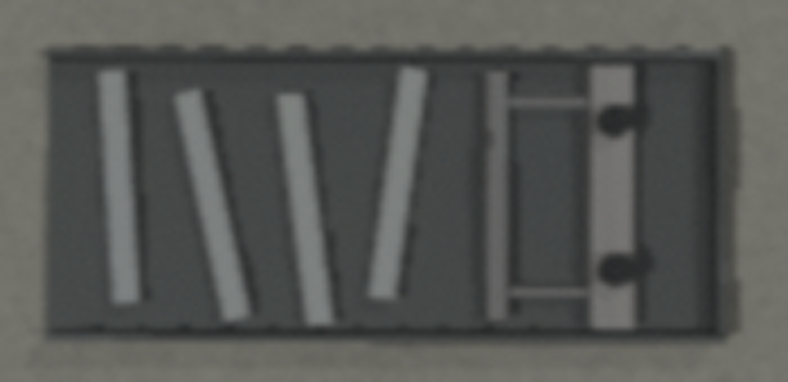

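View pics/c2.png

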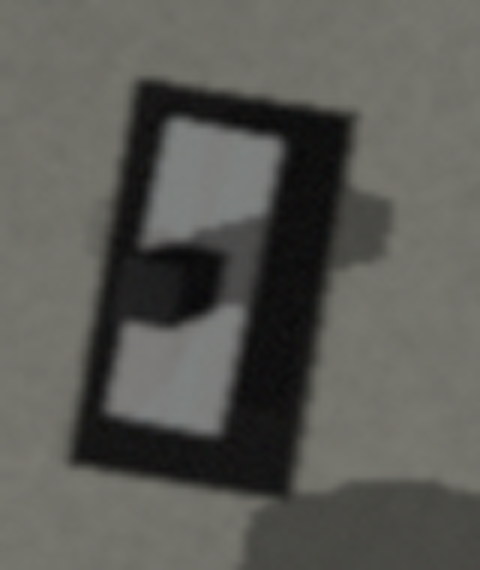

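```bash
python3 - <<'E'
from h import *
d=load('top0')
def c2(p): return [(175+(x+.5)/6-.5,210+(y+.5)/6-.5) for x,y in p]
def c1(p): return [(275+(x+.5)/4.5-.5,155+(y+.5)/4.5-.5) for x,y in p]
def rep(n,P):
    print(n,P[:,:2].round(1).tolist(),'c',P.mean(0)[:2].round(1))
    for i in range(4):
        e=P[(i+1)%4]-P[i]; print('  ',np.hypot(*e[:2]).round(1),np.degrees(np.arctan2(e[1],e[0])).round(1))
rep('plate',px2w(d,c2([(168,117),(287,135),(222,437),(105,413)]),33))
rep('mat',px2w(d,c2([(136,80),(355,114),(290,497),(72,462)]),3))
rep('tray',px2w(d,c1([(48,50),(733,50),(728,338),(48,335)]),20))
print('handle',px2w(d,c2([(145,286)]),87))
E
```

```text
plate [[526.7, 316.9], [519.8, 275.7], [416.5, 298.7], [425.3, 339.0]] c [472.1 307.6]
   41.7 -99.4
   105.9 167.5
   41.2 77.6
   103.7 -12.3
mat [[539.4, 336.8], [526.0, 258.4], [390.4, 282.5], [404.0, 360.0]] c [465.  309.4]
   79.5 -99.7
   137.7 169.9
   78.7 80.1
   137.4 -9.7
tray [[657.7, 144.7], [652.6, -177.3], [517.5, -171.4], [523.8, 146.3]] c [587.9 -14.4]
   322.1 -90.9
   135.2 177.5
   317.8 88.9
   133.9 -0.7
handle [[473.48748696 309.21923922  87.        ]]
```

```bash
python3 - <<'E'
from h import *
d=load('wrist0'); print(d['hand_eye'].round(3)); print(d['camera_matrix'], d['dist_coeffs'])
T=np.linalg.inv(w2c(d)); print(T[:3,3], px2w(d,[(320,200),(320,100)],0))
E
```

```text
[[ 1.0000e+00  1.0000e-03 -1.0000e-03  3.9400e-01]
 [ 0.0000e+00 -9.5300e-01 -3.0200e-01 -8.2440e+01]
 [-1.0000e-03  3.0200e-01 -9.5300e-01  1.9853e+01]
 [ 0.0000e+00  0.0000e+00  0.0000e+00  1.0000e+00]]
[[339.48596761   0.         319.90438053]
 [  0.         339.48596761 202.58911328]
 [  0.           0.           1.        ]] [-0.0699035  0.         0.         0.         0.       ]
[157.49899657 636.00654767 383.93397873] [[267.63957002 593.15302269   0.        ]
 [161.35007616 634.2786348    0.        ]]
```

Request:
apply_moves(plan=[[[0.09,0.035,-0.035,0,3],[0.09,0.07,-0.07,0,6],[0.09,0.105,-0.105,0,11],[0.09,0.14,-0.14,0,11],[0.09,0.175,-0.175,0,11],[0.09,0.21,-0.21,0,11],[0.09,0.245,-0.245,0,11],[0.09,0.28,-0.28,0,11]]])

```text
time: 0.95
eef_pos: [515.4, 324.6, 404.6]
tcp_rot: [-0.0, 0.767, 0.642, -0.0]
contact_force: [0.1, 0.8, -0.3]
opening: 0.98
```

```bash
python3 - <<'E'
from h import *
d=cap('wrist','wrist1');s=monitor.observe();print(s['eef_pos'],s['time'],s['contact_force'],s['dq'].round(3))
E
```

```text
[522.75748229 315.75589103 404.17580586] 1.0 [ 5.79327761 -6.80585255  0.48174739] [-0.02  -0.005  0.033  0.02   0.034  0.001 -0.156]
```

View pics/wrist1.png

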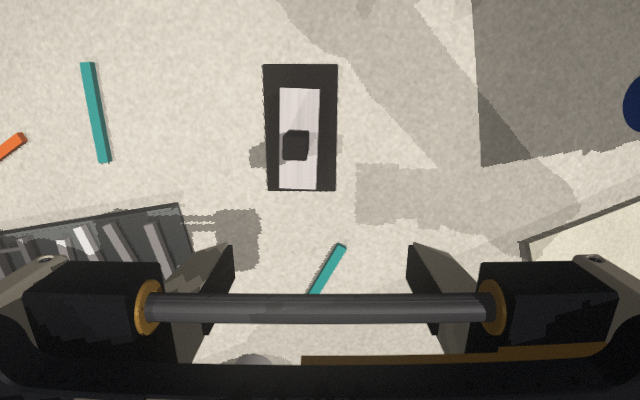

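```bash
python3 - <<'E'
from h import *
d=cap('wrist','wrist2');d=load('wrist2');print(d['pos'],d['rot'])
crop('wrist2',240,50,360,210,4,'c3')
E
```

```text
[522.75748229 315.75589103 404.17580586] [ 3.68450824e-03  7.70533537e-01  6.37388751e-01 -2.70256825e-04]
```

View pics/c3.png

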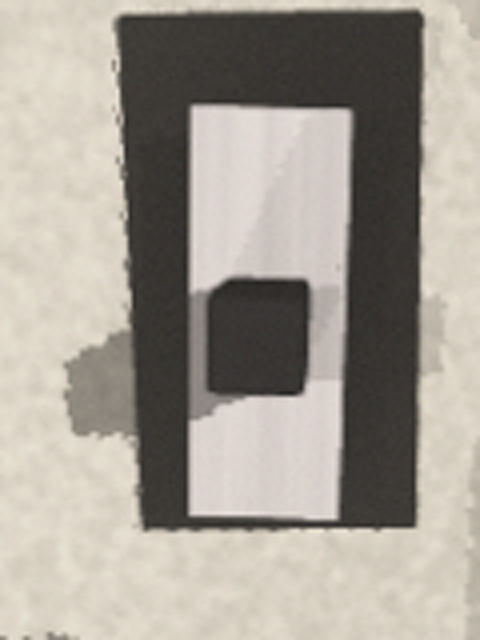

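```bash
cat >> h.py <<'E'
def cc(p,x0,y0,k): return [(x0+(x+.5)/k-.5,y0+(y+.5)/k-.5) for x,y in p]
def rep(n,P):
    print(n,P[:,:2].round(1).tolist(),'c',P.mean(0)[:2].round(1),[(np.hypot(*(P[(i+1)%4]-P[i])[:2]).round(1),np.degrees(np.arctan2(*(P[(i+1)%4]-P[i])[1::-1])).round(1)) for i in range(4)])
E
python3 - <<'E'
from h import *
d=load('wrist2'); c=lambda p:cc(p,240,50,4)
rep('plate',px2w(d,c([(190,104),(352,108),(339,519),(188,516)]),33))
rep('mat',px2w(d,c([(118,15),(423,12),(416,527),(144,528)]),3))
rep('handle top',px2w(d,c([(208,285),(309,280),(304,393),(208,390)]),87))
E
```

```text
plate [[418.6, 301.8], [427.0, 340.6], [528.2, 318.4], [519.9, 279.1]] c [473.4 310. ] [(np.float64(39.7), np.float64(77.7)), (np.float64(103.6), np.float64(-12.4)), (np.float64(40.1), np.float64(-102.0)), (np.float64(103.9), np.float64(167.3))]
mat [[391.1, 285.5], [405.6, 364.0], [542.1, 338.7], [527.7, 261.3]] c [466.6 312.4] [(np.float64(79.8), np.float64(79.5)), (np.float64(138.9), np.float64(-10.5)), (np.float64(78.7), np.float64(-100.6)), (np.float64(138.7), np.float64(170.0))]
handle top [[459.0, 302.3], [462.1, 323.8], [485.7, 318.1], [481.1, 297.6]] c [472.  310.5] [(np.float64(21.7), np.float64(81.9)), (np.float64(24.3), np.float64(-13.6)), (np.float64(21.0), np.float64(-102.7)), (np.float64(22.6), np.float64(167.8))]
```

```bash
python3 - <<'E'
from h import *
s=monitor.observe();print(s['time'],s['eef_pos'],s['tcp_rot'],s['contact_force'],s['dq'].round(3))
E
```

```text
1.05 [520.58070287 318.07541025 403.95600032] [ 2.78607047e-03  7.70943370e-01  6.36897328e-01 -5.92519427e-04] [ 0.1673153  -1.19503665 -0.29571087] [-0.062 -0.009 -0.088  0.027 -0.048 -0.002 -0.069]
```

Request:
apply_moves(plan=[[[0.0918,-0.02,-0.008,-0.03,-1],[0.0918,-0.035,-0.013,-0.06,-2],[0.0918,-0.0413,-0.0163,-0.085,-2],[0.0918,-0.0413,-0.0163,-0.1,-2],[0.0918,-0.0413,-0.0163,-0.105,-2],[0.0918,-0.0413,-0.0163,-0.105,-2],[0.0918,-0.0413,-0.0163,-0.105,-2]]])

```text
time: 1.75
eef_pos: [473.9, 310.6, 300.7]
tcp_rot: [0.0, 0.778, 0.628, 0.001]
contact_force: [0.1, -0.5, -0.0]
opening: 0.997
```

```bash
python3 - <<'E'
from h import *
cap('wrist','wrist3');d=load('wrist3');print(d['pos'],d['rot'],2*np.degrees(np.arctan2(d['rot'][2],d['rot'][1])))
print(proj(d,[[473,310,87]]))
E
```

```text
[473.85628518 310.6303931  300.72773344] [2.40129005e-05 7.77911028e-01 6.28373631e-01 1.00582094e-03] 77.8605140775289
[[317.10590446 233.57037331]]
```

View pics/wrist3.png

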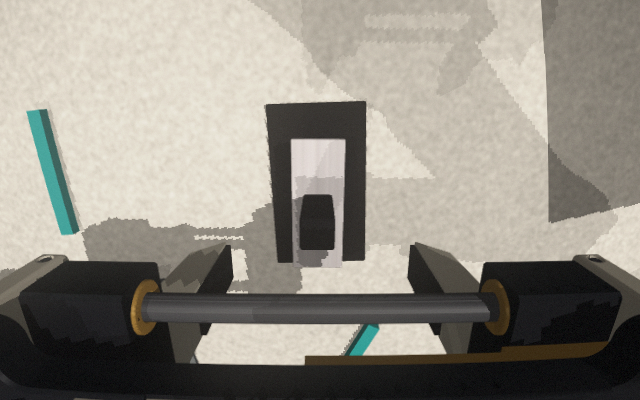

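```bash
python3 - <<'E'
from h import *
crop('wrist3',250,90,380,280,3.1,'c4')
E
```

```text
(no output)
```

View pics/c4.png

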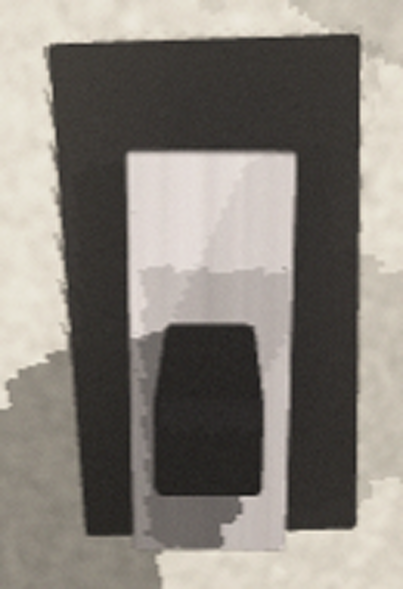

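```bash
python3 - <<'E'
from h import *
d=load('wrist3'); c=lambda p:cc(p,250,90,3.1)
rep('plate',px2w(d,c([(126,152),(297,153),(285,549),(133,548)]),33))
rep('mat',px2w(d,c([(48,45),(359,35),(356,528),(87,536)]),3))
rep('handle top',px2w(d,c([(157,400),(262,400),(261,495),(155,495)]),87))
E
```

```text
plate [[418.5, 301.7], [427.2, 340.7], [528.1, 318.2], [519.3, 279.1]] c [473.3 309.9] [(np.float64(40.0), np.float64(77.5)), (np.float64(103.4), np.float64(-12.6)), (np.float64(40.1), np.float64(-102.6)), (np.float64(103.3), np.float64(167.3))]
mat [[390.8, 285.4], [405.2, 363.4], [542.1, 338.6], [527.9, 260.8]] c [466.5 312. ] [(np.float64(79.4), np.float64(79.6)), (np.float64(139.1), np.float64(-10.3)), (np.float64(79.1), np.float64(-100.3)), (np.float64(139.2), np.float64(169.8))]
handle top [[461.3, 302.1], [465.6, 322.2], [485.7, 318.0], [481.1, 297.0]] c [473.4 309.8] [(np.float64(20.6), np.float64(77.8)), (np.float64(20.5), np.float64(-12.0)), (np.float64(21.4), np.float64(-102.2)), (np.float64(20.5), np.float64(165.7))]
```

Request:
apply_moves(plan=[[[0.0918,0,0,-0.03,0],[0.0918,0,0,-0.06,0],[0.0918,0,0,-0.078,0],[0.0918,0,0,-0.084,0],[0.0918,0,0,-0.085,0],[0.0918,0,0,-0.085,0]]])

```text
time: 2.4
eef_pos: [473.6, 310.5, 215.8]
tcp_rot: [0.0, 0.778, 0.628, 0.001]
contact_force: [-0.3, 0.8, -0.6]
opening: 1.003
```

Request:
apply_moves(plan=[[[0.04,0,0,0,0],[0.015,0,0,0,0],[0.01,0,0,0,0],[0.01,0,0,0,0],[0.01,0,0,0,0],[0.01,0,0,0,0]]])

```text
time: 3.0
eef_pos: [473.0, 310.0, 214.8]
tcp_rot: [-0.0, 0.778, 0.628, -0.0]
contact_force: [-0.4, -0.0, -0.2]
opening: 0.529
```

```bash
python3 - <<'E'
from h import *
s=monitor.observe();print(s)
E
```

```text
{'time': 3.0, 'joints': array([-0.39036856,  0.59513999, -0.30256391,  1.89452093,  0.26524118,
        0.69075665,  0.50940179]), 'dq': array([-0.0002008 ,  0.00222533,  0.00169021,  0.0015373 , -0.00074173,
       -0.00049556, -0.001854  ]), 'effort': array([ 6.56313496e-03, -5.42127943e+01, -4.39930692e+00, -1.93567783e+01,
       -2.50402093e-02,  7.26184482e-02,  9.71916734e-05]), 'eef_pos': array([472.98180529, 309.99522879, 214.75763351]), 'tcp_rot': array([-1.67632066e-05,  7.77853314e-01,  6.28445878e-01, -7.55527321e-06]), 'contact_force': array([-0.35635152, -0.0268607 , -0.15435718]), 'torque': array([ 0.02633118, -0.00894102,  0.01273215]), 'opening': 0.5289026468695956}
```

Request:
apply_moves(plan=[[[0.01,0,0,0,0],[0.01,0,0,0,0],[0.01,0,0,0,0],[0.01,0,0,0,0],[0.01,0,0,0,0],[0.01,0,0,0,0]]])

```text
time: 3.6
eef_pos: [472.9, 309.9, 214.6]
tcp_rot: [-0.0, 0.778, 0.628, -0.0]
contact_force: [0.7, 0.0, -1.4]
opening: 0.239
```

Request:
apply_moves(plan=[[[0.01,0,0,0.008,0],[0.01,0,0,0.03,0],[0.01,0,0,0.06,0],[0.01,0.01,-0.01,0.1,2],[0.01,0.035,-0.04,0.12,5],[0.01,0.06,-0.075,0.14,8],[0.01,0.085,-0.11,0.16,11],[0.01,0.11,-0.145,0.18,11]]])

```text
time: 4.4
eef_pos: [583.5, 163.5, 396.3]
tcp_rot: [0.0, 0.713, 0.701, 0.0]
contact_force: [0.8, 1.3, -2.5]
opening: 0.24
```

Request:
apply_moves(plan=[[[0.01,0.027,-0.035,0,0],[0.01,0.052,-0.07,0,0],[0.01,0.072,-0.095,0,0],[0.01,0.085,-0.115,0,0],[0.01,0.09,-0.125,0,0],[0.01,0.09,-0.125,0,0],[0.01,0.09,-0.125,0,0]]])

```text
time: 5.1
eef_pos: [672.3, 41.5, 394.8]
tcp_rot: [-0.001, 0.714, 0.701, 0.0]
contact_force: [-0.4, 1.1, -1.3]
opening: 0.235
```

```bash
python3 - <<'E'
from h import *
s=cap('wrist','wrist4');d=load('wrist4');print(d['pos'],d['rot'],2*np.degrees(np.arctan2(d['rot'][2],d['rot'][1])))
print(monitor.observe()['contact_force'])
E
```

```text
[672.27719914  41.52595587 394.78579418] [-7.42727057e-04  7.13547504e-01  7.00606443e-01  1.43629926e-04] 88.95139068803458
[-0.3001819   0.66399018 -1.35725169]
```

View pics/wrist4.png

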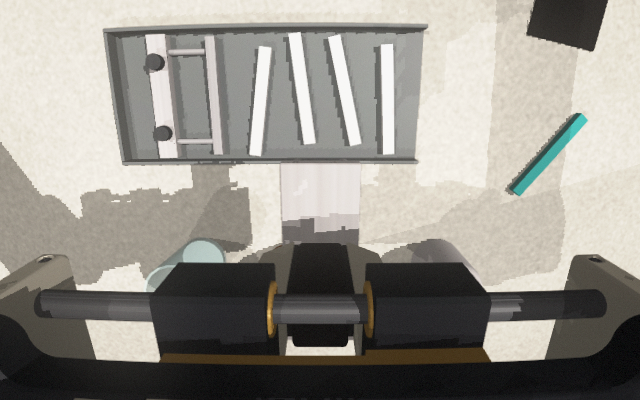

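```bash
python3 - <<'E'
from h import *
crop('wrist4',95,15,265,175,3.5,'c5');crop('wrist4',235,15,435,175,3.5,'c6')
E
```

```text
(no output)
```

View pics/c5.png

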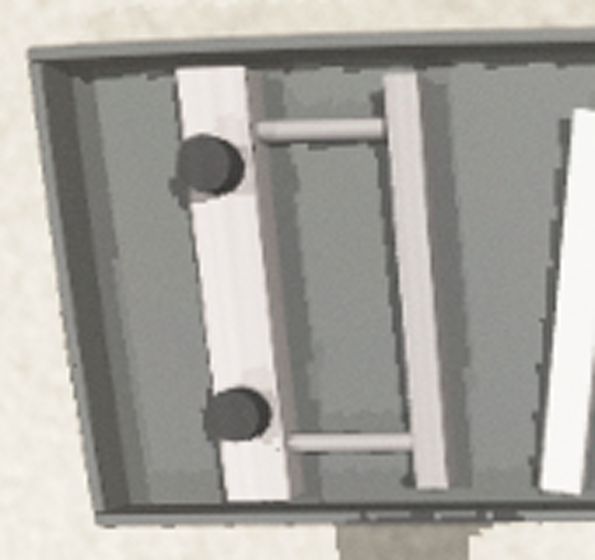

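View pics/c6.png

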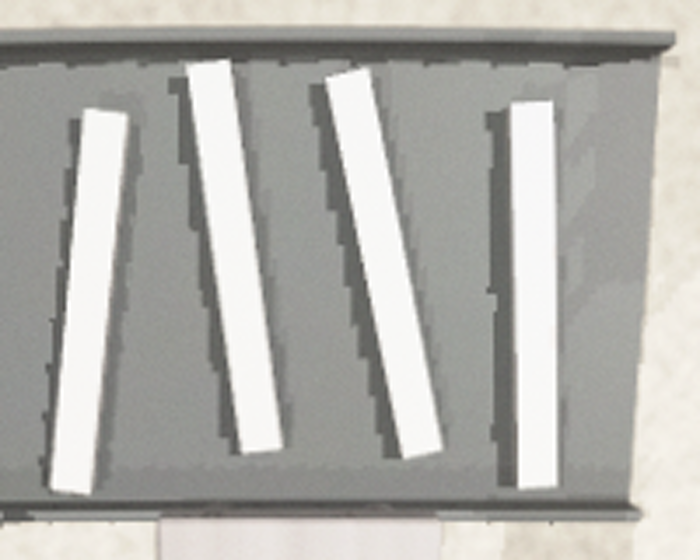

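```bash
python3 - <<'E'
from h import *
d=load('wrist4'); a=lambda p:cc(p,95,15,3.5); b=lambda p:cc(p,235,15,3.5)
P=px2w(d,a([(28,48)])+b([(674,34),(640,522)])+a([(97,526)]),20); rep('tray',P)
# tray frame fit: corners local (+160,+?):
# tray x axis = right->left ; far edge (low world x)
v=(P[0]-P[1]+P[3]-P[2])[:2]; yaw=np.arctan2(v[1],v[0]); print('yaw',np.degrees(yaw))
c=P.mean(0)[:2]; ex=np.array([np.cos(yaw),np.sin(yaw)]); ey=np.array([-ex[1],ex[0]])
print('centre',c)
def loc(n,Q): 
    q=(Q[:,:2]-c); L=np.c_[q@ex,q@ey].round(1); print(n,L.tolist(),'mean',L.mean(0)); return L
loc('traycorn',P)
loc('bar',px2w(d,a([(385,73),(414,72),(447,487),(417,489)]),17))
for n,q in dict(A=[(84,108),(128,113),(89,494),(50,491)],B=[(187,65),(230,60),(283,450),(242,455)],C=[(325,78),(369,68),(443,452),(403,459)],D=[(511,103),(552,101),(557,487),(519,489)]).items(): loc(n,px2w(d,b(q),13))
loc('clamp',px2w(d,a([(246,67),(290,498)]),20))
E
```

```text
tray [[517.6, -168.8], [523.9, 149.1], [660.7, 147.1], [655.0, -171.3]] c [589.3 -11. ] [(np.float64(317.9), np.float64(88.9)), (np.float64(136.8), np.float64(-0.8)), (np.float64(318.4), np.float64(-91.0)), (np.float64(137.5), np.float64(178.9))]
yaw -91.07865510285255
centre [589.29530963 -11.00525198]
traycorn [[159.1, -68.7], [-158.8, -68.4], [-159.4, 68.4], [159.1, 68.7]] mean [-7.10542736e-15 -3.55271368e-15]
bar [[57.5, -58.9], [49.2, -59.0], [48.5, 58.1], [57.8, 58.7]] mean [53.25  -0.275]
A [[5.3, -49.3], [-7.1, -47.9], [9.0, 61.1], [20.9, 60.2]] mean [7.025 6.025]
B [[-24.1, -60.5], [-36.2, -61.7], [-50.7, 47.8], [-38.2, 49.3]] mean [-37.3    -6.275]
C [[-62.8, -56.9], [-75.2, -59.6], [-99.3, 48.4], [-87.2, 50.5]] mean [-81.125  -4.4  ]
D [[-115.5, -50.7], [-127.2, -51.4], [-134.8, 59.0], [-123.1, 59.6]] mean [-125.15     4.125]
clamp [[95.9, -61.1], [96.4, 60.6]] mean [96.15 -0.25]
```

Request:
apply_moves(plan=[[[0.01,-0.02,0.03,-0.02,0],[0.01,-0.045,0.065,-0.05,0],[0.01,-0.065,0.1,-0.08,0],[0.01,-0.077,0.118,-0.11,0],[0.01,-0.0804,0.124,-0.135,0],[0.01,-0.0804,0.124,-0.155,0],[0.01,-0.0804,0.124,-0.165,0.1],[0.01,-0.0804,0.124,-0.165,0.1]]])

```text
time: 5.95
eef_pos: [591.4, 164.9, 228.6]
tcp_rot: [-0.001, 0.713, 0.701, -0.001]
contact_force: [0.6, -0.0, -1.0]
opening: 0.236
```

Request:
apply_moves(plan=[[[0.01,0,0,-0.004,0],[0.01,0,0,-0.0085,0],[0.01,0,0,-0.0115,0],[0.01,0,0,-0.0115,0]]])

```text
time: 6.35
eef_pos: [592.6, 163.7, 218.2]
tcp_rot: [0.0, 0.714, 0.701, -0.0]
contact_force: [0.1, 0.5, -1.7]
opening: 0.237
```

```bash
python3 - <<'E'
from h import *
s=cap('wrist','wrist5');d=load('wrist5');print(d['pos'],d['rot'],2*np.degrees(np.arctan2(d['rot'][2],d['rot'][1])))
cap('side','side5')
print(monitor.observe()['contact_force'])
crop('side5',220,120,380,330,2.8,'c7')
E
```

```text
[592.63998417 163.71999077 218.22826611] [ 8.31849696e-06  7.13585480e-01  7.00568170e-01 -3.71587380e-05] 88.94521243844984
[-0.57521714 -0.14106432 -0.75605341]
```

View pics/wrist5.png

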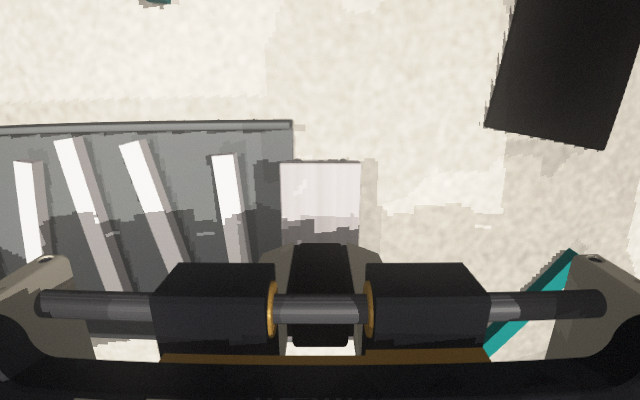

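View pics/c7.png

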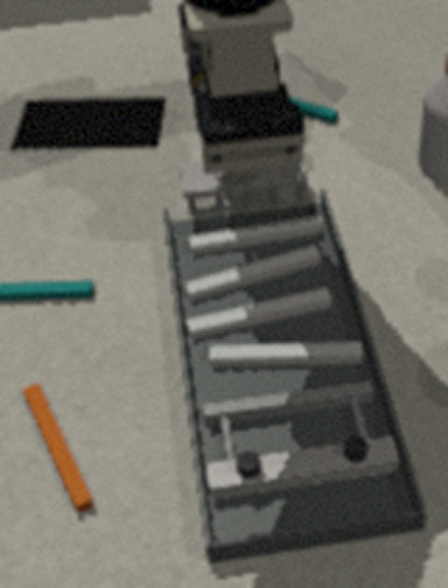

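Request:
apply_moves(plan=[[[0.01,0,-0.004,0,0],[0.01,-0.0002,-0.011,0,0],[0.01,-0.0004,-0.019,0,0],[0.01,-0.0005,-0.027,0,0],[0.01,-0.0007,-0.035,0,0],[0.01,-0.0008,-0.043,0,0],[0.01,-0.001,-0.051,0,0],[0.01,-0.0011,-0.057,0,0]]])

```text
time: 7.25
eef_pos: [591.5, 105.9, 218.2]
tcp_rot: [0.0, 0.714, 0.7, -0.0]
contact_force: [-0.4, 0.1, -1.1]
opening: 0.239
```

Request:
apply_moves(plan=[[[0.01,-0.0001,-0.006,0,0],[0.01,-0.0002,-0.013,0,0],[0.01,-0.0004,-0.02,0,0],[0.01,-0.0005,-0.027,0,0],[0.01,-0.0006,-0.034,0,0],[0.01,-0.0008,-0.041,0,0],[0.01,-0.0009,-0.046,0,0],[0.01,-0.0009,-0.048,0,0]]])

```text
time: 8.05
eef_pos: [590.6, 58.1, 218.2]
tcp_rot: [0.0, 0.714, 0.7, -0.0]
contact_force: [0.1, 0.1, -1.6]
opening: 0.238
```

```bash
python3 - <<'E'
from h import *
s=cap('top','top6');cap('side','side6');print(monitor.observe()['contact_force'])
crop('side6',240,150,390,330,3,'c8')
crop('top6',275,155,450,240,4.5,'c9')
E
```

```text
[-0.85267397 -0.24927104 -1.50616415]
```

View pics/c8.png

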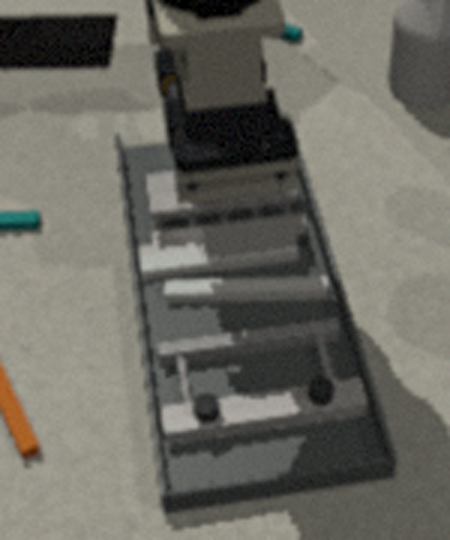

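View pics/c9.png

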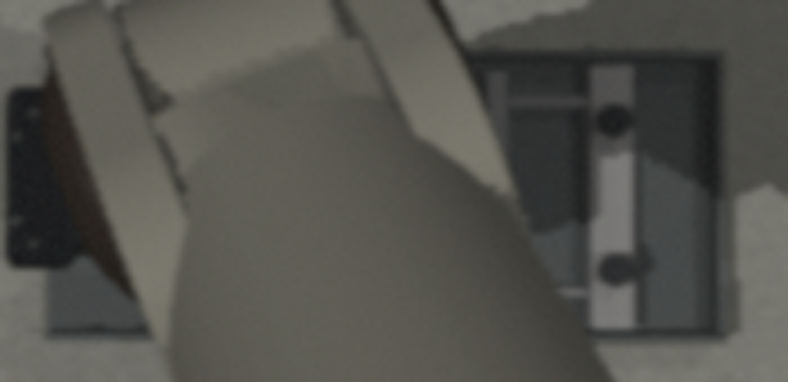

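Request:
apply_moves(plan=[[[0.01,-0.0001,-0.004,0,0],[0.01,-0.0002,-0.01,0,0],[0.01,-0.0003,-0.016,0,0],[0.01,-0.0004,-0.022,0,0],[0.01,-0.0005,-0.028,0,0],[0.01,-0.0007,-0.034,0,0],[0.01,-0.0008,-0.04,0,0],[0.01,-0.0008,-0.043,0,0]]])

```text
time: 8.95
eef_pos: [589.8, 15.0, 218.2]
tcp_rot: [0.0, 0.714, 0.7, -0.0]
contact_force: [0.2, 0.1, -0.9]
opening: 0.238
```

```bash
python3 - <<'E'
from h import *
cap('side','side7');print(monitor.observe()['contact_force'])
crop('side7',240,150,390,330,3.3,'c10')
E
```

```text
[ 0.01149702 -0.2961764  -2.02741002]
```

View pics/c10.png

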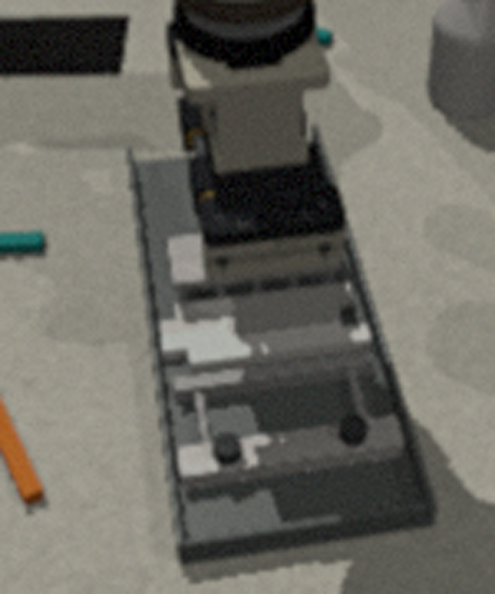

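Request:
apply_moves(plan=[[[0.01,0,-0.002,0,0],[0.01,-0.0001,-0.004,0,0],[0.01,-0.0001,-0.006,0,0],[0.01,-0.0002,-0.008,0,0],[0.01,-0.0002,-0.009,0,0],[0.01,-0.0002,-0.01,0,0],[0.01,-0.0002,-0.011,0,0],[0.01,-0.0002,-0.012,0,0]]])

```text
time: 9.8
eef_pos: [589.6, 4.0, 218.2]
tcp_rot: [-0.0, 0.713, 0.701, 0.0]
contact_force: [-1.0, 0.2, -1.1]
opening: 0.243
```

Request:
apply_moves(plan=[[[0.01,0,-0.0005,0,0],[0.01,0,-0.001,0,0],[0.01,0,-0.0015,0,0],[0.01,0,-0.002,0,0]]])

```text
time: 10.2
eef_pos: [589.5, 2.4, 218.2]
tcp_rot: [-0.0, 0.713, 0.701, 0.0]
contact_force: [0.5, 2.5, -1.5]
opening: 0.24
```

Request:
apply_moves(plan=[[[0.01,0,-0.0005,0,0],[0.01,0,-0.001,0,0],[0.01,0,-0.0015,0,0],[0.01,0,-0.002,0,0]]])

```text
time: 10.6
eef_pos: [589.5, -0.0, 218.2]
tcp_rot: [-0.0, 0.713, 0.701, -0.0]
contact_force: [-1.5, 1.3, -0.7]
opening: 0.238
```

Request:
apply_moves(plan=[[[0.01,0,-0.001,0,0],[0.01,0,-0.002,0,0],[0.01,-0.0001,-0.003,0,0]]])

```text
time: 10.9
eef_pos: [589.5, -3.1, 218.2]
tcp_rot: [0.0, 0.713, 0.701, -0.0]
contact_force: [-1.3, 2.0, -1.1]
opening: 0.24
```

Request:
apply_moves(plan=[[[0.01,0,-0.001,0,0],[0.01,0,-0.002,0,0],[0.01,-0.0001,-0.003,0,0]]])

```text
time: 11.2
eef_pos: [589.4, -6.1, 218.2]
tcp_rot: [-0.0, 0.713, 0.701, -0.0]
contact_force: [-0.3, 2.2, -1.4]
opening: 0.242
```

```bash
python3 - <<'E'
from h import *
cap('side','side8');s=monitor.observe();print(s['contact_force'],s['eef_pos'])
crop('side8',240,150,390,330,3.3,'c11')
E
```

```text
[-1.9137125   1.32489577 -1.05154465] [589.40205682  -6.39160256 218.20527049]
```

View pics/c11.png

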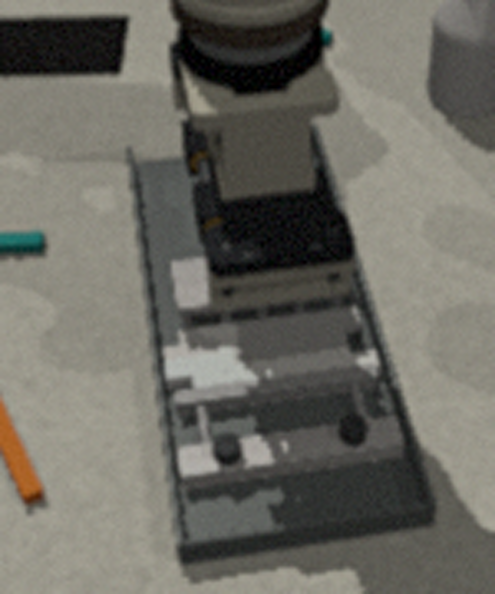

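Request:
apply_moves(plan=[[[0.01,0,-0.001,0,0],[0.01,0,-0.002,0,0],[0.01,-0.0001,-0.003,0,0],[0.01,-0.0001,-0.004,0,0]]])

```text
time: 11.65
eef_pos: [589.3, -10.1, 218.2]
tcp_rot: [0.0, 0.713, 0.701, 0.0]
contact_force: [-0.2, 2.4, -1.4]
opening: 0.237
```

Request:
apply_moves(plan=[[[0.01,0,-0.001,0,0],[0.01,0,-0.002,0,0],[0.01,-0.0001,-0.003,0,0],[0.01,-0.0001,-0.004,0,0]]])

```text
time: 12.05
eef_pos: [589.2, -14.1, 218.2]
tcp_rot: [0.0, 0.713, 0.701, 0.0]
contact_force: [-0.3, 1.9, -2.4]
opening: 0.239
```

Request:
apply_moves(plan=[[[0.01,0,-0.001,0,0],[0.01,0,-0.002,0,0],[0.01,-0.0001,-0.003,0,0],[0.01,-0.0001,-0.004,0,0]]])

```text
time: 12.45
eef_pos: [589.1, -18.1, 218.2]
tcp_rot: [0.0, 0.713, 0.701, 0.0]
contact_force: [-0.3, 1.2, -1.0]
opening: 0.237
```

Request:
apply_moves(plan=[[[0.01,0,-0.001,0,0],[0.01,0,-0.002,0,0],[0.01,-0.0001,-0.003,0,0]]])

```text
time: 12.75
eef_pos: [589.0, -21.1, 218.2]
tcp_rot: [0.0, 0.713, 0.701, 0.0]
contact_force: [0.5, 2.7, -2.4]
opening: 0.236
```

```bash
python3 - <<'E'
from h import *
cap('side','side9');s=monitor.observe();print(s['contact_force'],s['eef_pos'])
crop('side9',240,150,390,330,3.3,'c12')
E
```

```text
[-1.25957176e-03  1.77411518e+00 -8.32187757e-01] [589.04842097 -21.31090811 218.27784787]
```

View pics/c12.png

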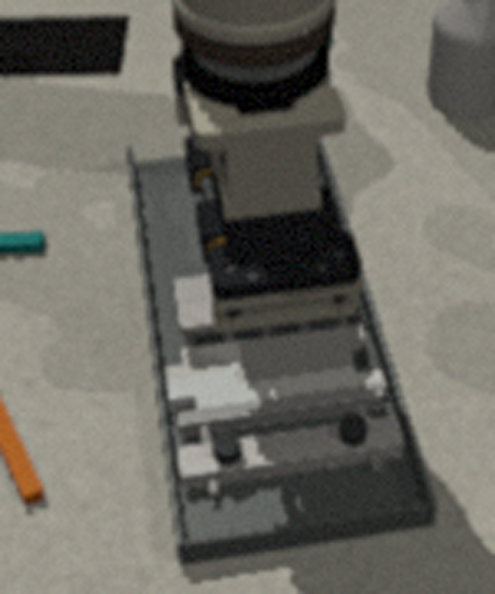

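Request:
apply_moves(plan=[[[0.01,0,-0.0007,0,0],[0.01,0,-0.0014,0,0],[0.01,0,-0.002,0,0]]])

```text
time: 13.1
eef_pos: [589.0, -23.0, 218.3]
tcp_rot: [0.0, 0.713, 0.701, 0.0]
contact_force: [-0.1, 1.7, -1.1]
opening: 0.24
```

Request:
apply_moves(plan=[[[0.01,0,-0.0007,0,0],[0.01,0,-0.0014,0,0],[0.01,0,-0.002,0,0]]])

```text
time: 13.4
eef_pos: [589.0, -25.1, 218.2]
tcp_rot: [0.0, 0.713, 0.701, 0.0]
contact_force: [-0.9, 1.9, -1.2]
opening: 0.235
```

Request:
apply_moves(plan=[[[0.01,0,-0.0005,0,0],[0.01,0,-0.001,0,0],[0.01,0,-0.0015,0,0]]])

```text
time: 13.7
eef_pos: [589.0, -26.5, 218.2]
tcp_rot: [-0.0, 0.713, 0.701, 0.0]
contact_force: [0.1, 1.1, -1.2]
opening: 0.238
```

Request:
apply_moves(plan=[[[0.01,0,-0.0005,0,0],[0.01,0,-0.001,0,0],[0.01,0,-0.0015,0,0]]])

```text
time: 14.0
eef_pos: [589.0, -28.0, 218.2]
tcp_rot: [-0.0, 0.713, 0.701, -0.0]
contact_force: [-0.5, 2.9, -0.3]
opening: 0.234
```

Request:
apply_moves(plan=[[[0.01,0,-0.0005,0,0],[0.01,0,-0.001,0,0]]])

```text
time: 14.2
eef_pos: [589.0, -29.0, 218.2]
tcp_rot: [-0.0, 0.713, 0.701, -0.0]
contact_force: [-1.4, 1.5, -2.4]
opening: 0.236
```

Request:
apply_moves(plan=[[[0.01,0,-0.0005,0,0],[0.01,0,-0.001,0,0]]])

```text
time: 14.4
eef_pos: [589.0, -30.0, 218.2]
tcp_rot: [-0.0, 0.713, 0.701, -0.0]
contact_force: [0.4, 1.8, -1.4]
opening: 0.238
```

Request:
apply_moves(plan=[[[0.01,0,-0.0005,0,0],[0.01,0,-0.001,0,0]]])

```text
time: 14.6
eef_pos: [589.0, -31.0, 218.2]
tcp_rot: [-0.0, 0.713, 0.701, -0.0]
contact_force: [-0.9, 1.7, -1.6]
opening: 0.234
```

Request:
apply_moves(plan=[[[0.01,0,-0.0005,0,0],[0.01,0,-0.001,0,0]]])

```text
time: 14.8
eef_pos: [588.9, -32.0, 218.2]
tcp_rot: [-0.0, 0.713, 0.701, -0.0]
contact_force: [-0.7, 1.4, -1.2]
opening: 0.239
```

Request:
apply_moves(plan=[[[0.01,0,-0.0005,0,0],[0.01,0,-0.001,0,0]]])

```text
time: 15.0
eef_pos: [588.9, -33.0, 218.2]
tcp_rot: [-0.0, 0.713, 0.701, -0.0]
contact_force: [0.0, 2.2, -0.6]
opening: 0.238
```

Request:
apply_moves(plan=[[[0.01,0,-0.0005,0,0],[0.01,0,-0.001,0,0]]])

```text
time: 15.2
eef_pos: [588.9, -34.0, 218.2]
tcp_rot: [-0.0, 0.713, 0.701, -0.0]
contact_force: [-0.6, 1.7, -1.0]
opening: 0.239
```

```bash
python3 - <<'E'
from h import *
cap('side','side10');s=monitor.observe();print(s['contact_force'],s['eef_pos'])
crop('side10',240,150,390,330,3.3,'c13')
E
```

```text
[-0.79182553  3.13596035 -1.29444793] [588.94484427 -34.14862572 218.21373741]
```

View pics/c13.png

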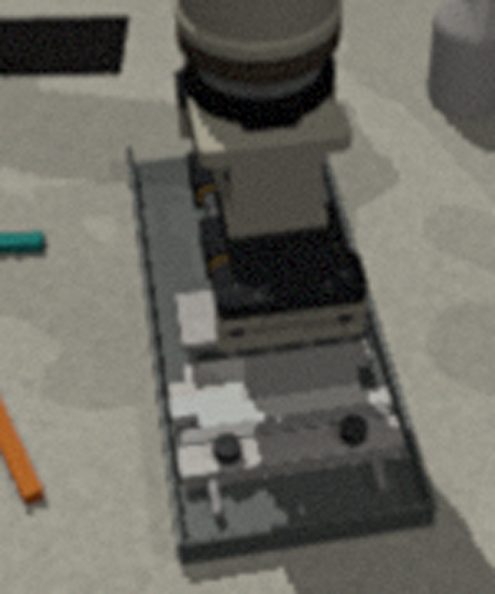

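Request:
apply_moves(plan=[[[0.01,0,-0.0003,0,0],[0.01,0,-0.0006,0,0]]])

```text
time: 15.45
eef_pos: [589.0, -34.6, 218.2]
tcp_rot: [-0.0, 0.713, 0.701, -0.0]
contact_force: [-1.3, 2.0, -1.7]
opening: 0.239
```

Request:
apply_moves(plan=[[[0.01,0,-0.0003,0,0],[0.01,0,-0.0006,0,0]]])

```text
time: 15.65
eef_pos: [588.9, -35.2, 218.2]
tcp_rot: [-0.0, 0.713, 0.701, -0.0]
contact_force: [-0.1, 1.9, -0.9]
opening: 0.238
```

Request:
apply_moves(plan=[[[0.01,0,-0.0003,0,0],[0.01,0,-0.0006,0,0]]])

```text
time: 15.85
eef_pos: [588.9, -35.7, 218.2]
tcp_rot: [-0.0, 0.713, 0.701, 0.0]
contact_force: [-1.2, 2.7, -0.3]
opening: 0.239
```

Request:
apply_moves(plan=[[[0.01,0,-0.0003,0,0],[0.01,0,-0.0006,0,0]]])

```text
time: 16.05
eef_pos: [588.9, -35.9, 218.2]
tcp_rot: [-0.0, 0.713, 0.701, 0.0]
contact_force: [-1.3, 4.2, -1.0]
opening: 0.234
```

Request:
apply_moves(plan=[[[0.01,0,-0.0003,0,0],[0.01,0,-0.0006,0,0]]])

```text
time: 16.25
eef_pos: [588.9, -36.1, 218.2]
tcp_rot: [-0.0, 0.713, 0.701, 0.0]
contact_force: [-0.8, 5.3, -0.5]
opening: 0.237
```

```bash
python3 - <<'E'
from h import *
s=monitor.observe();print(s['contact_force'],s['eef_pos'])
E
```

```text
[-0.76499895  5.31142704 -0.52693004] [588.92808057 -36.08112828 218.2355597 ]
```

Request:
apply_moves(plan=[[[0.01,0,-0.0004,0,0],[0.01,0,-0.0008,0,0]]])

```text
time: 16.45
eef_pos: [588.9, -36.3, 218.2]
tcp_rot: [-0.001, 0.713, 0.701, 0.001]
contact_force: [-2.2, 8.1, 0.0]
opening: 0.242
```

Request:
apply_moves(plan=[[[0.01,0,-0.0003,0,0],[0.01,0,-0.0003,0,0]]])

```text
time: 16.65
eef_pos: [588.9, -36.4, 218.2]
tcp_rot: [-0.001, 0.713, 0.701, 0.001]
contact_force: [-2.1, 7.3, -0.6]
opening: 0.24
```

Request:
apply_moves(plan=[[[0.01,0,-0.0003,0,0],[0.01,0,-0.0006,0,0],[0.01,0,-0.0006,0,0]]])

```text
time: 16.95
eef_pos: [588.9, -36.5, 218.2]
tcp_rot: [-0.001, 0.713, 0.701, 0.001]
contact_force: [-1.5, 8.9, 0.4]
opening: 0.239
```

Request:
apply_moves(plan=[[[0.01,0,0,0,0],[0.01,0,0,0,0]]])

```text
time: 17.15
eef_pos: [588.9, -36.6, 218.2]
tcp_rot: [-0.001, 0.713, 0.701, 0.001]
contact_force: [-0.4, 7.9, -0.1]
opening: 0.237
```

Request:
apply_moves(plan=[[[0.01,0,-0.0003,0,0],[0.01,0,-0.0005,0,0],[0.01,0,-0.0005,0,0]]])

```text
time: 17.45
eef_pos: [588.9, -36.7, 218.3]
tcp_rot: [-0.001, 0.713, 0.701, 0.001]
contact_force: [-2.4, 7.4, 0.8]
opening: 0.237
```

Request:
apply_moves(plan=[[[0.01,0,0,0,0],[0.01,0,0,0,0]]])

```text
time: 17.65
eef_pos: [588.9, -36.7, 218.3]
tcp_rot: [-0.001, 0.713, 0.701, 0.001]
contact_force: [-2.2, 8.2, -1.1]
opening: 0.239
```

```bash
python3 - <<'E'
from h import *
for i in range(2):
    cap('side','side11');s=monitor.observe();print(s['time'],s['contact_force'],s['eef_pos'])
crop('side11',240,150,390,330,3.3,'c14')
E
```

```text
17.7 [-1.87402899  8.89027277 -0.48350619] [588.90026662 -36.72170979 218.25579286]
17.75 [-1.4040129   8.23004327  0.32012552] [588.89556647 -36.74101016 218.26109989]
```

View pics/c14.png

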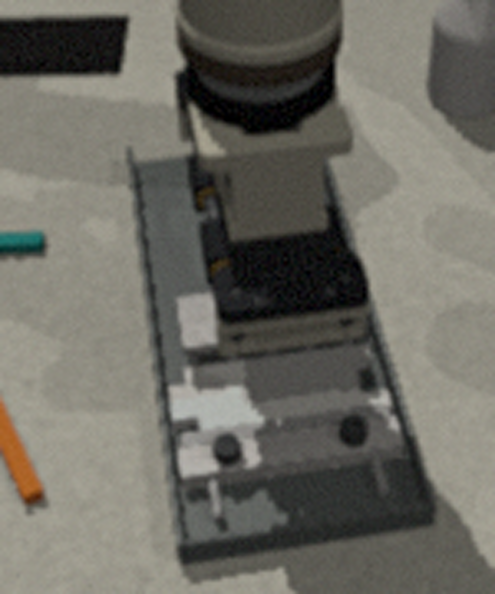

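Request:
apply_moves(plan=[[[0.01,0,-0.0004,0,0],[0.01,0,-0.0008,0,0]]])

```text
time: 17.95
eef_pos: [588.9, -37.0, 218.3]
tcp_rot: [-0.001, 0.713, 0.701, 0.001]
contact_force: [-1.7, 10.1, -0.4]
opening: 0.239
```

```bash
python3 - <<'E'
from h import *
for i in range(3):
    vision.capture('side');s=monitor.observe();print(s['time'],s['contact_force'],s['torque'],s['eef_pos'])
E
```

```text
18.0 [-1.82320479 10.17413439 -1.51457535] [ 2.42480932  0.42628801 -0.06000803] [588.90075905 -36.97347957 218.27013712]
18.05 [-2.05131541 10.07495764 -0.06508673] [2.45218369 0.42518694 0.03029493] [588.88820015 -36.96818791 218.25250006]
18.1 [-1.52399905 10.27098286 -0.80666029] [ 2.41436142  0.46761078 -0.05511911] [588.90673474 -36.96247538 218.27816689]
```

Request:
apply_moves(plan=[[[0.01,0,-0.0001,0,0],[0.01,0,-0.0001,0,0],[0.01,0,-0.0002,0,0],[0.01,0,-0.0002,0,0]]])

```text
time: 18.5
eef_pos: [588.9, -37.1, 218.3]
tcp_rot: [-0.001, 0.713, 0.702, 0.001]
contact_force: [-3.0, 9.3, 0.8]
opening: 0.237
```

Request:
apply_moves(plan=[[[0.01,0,-0.0001,0,0],[0.01,0,-0.0001,0,0],[0.01,0,-0.0002,0,0],[0.01,0,-0.0002,0,0]]])

```text
time: 18.9
eef_pos: [588.9, -37.2, 218.3]
tcp_rot: [-0.001, 0.713, 0.702, 0.001]
contact_force: [-2.4, 10.1, -0.4]
opening: 0.236
```

```bash
python3 - <<'E'
from h import *
cap('wrist','wrist12')
for i in range(2):
    vision.capture('side');s=monitor.observe();print(s['time'],s['contact_force'],s['torque'],s['eef_pos'])
E
```

```text
19.0 [-2.22103019  9.83866183  0.24564736] [ 2.50711064  0.42120871 -0.02918121] [588.92300943 -37.19054019 218.30406975]
19.05 [-1.54106547  9.29585297 -0.05949721] [ 2.46588785  0.43180618 -0.00425344] [588.89459519 -37.19710333 218.26654205]
```

View pics/wrist12.png

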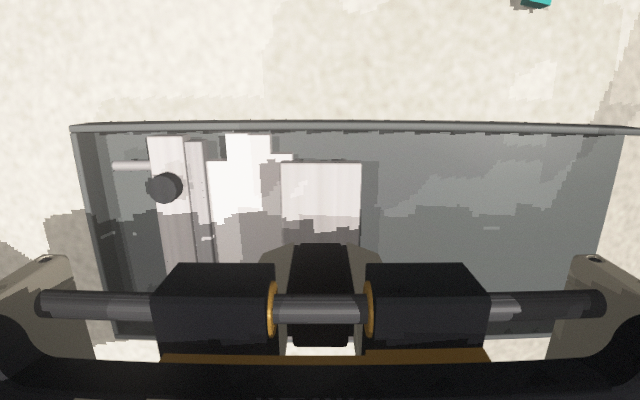

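Request:
apply_moves(plan=[[[0.01,0,0.001,0,0],[0.01,0,0.002,0,0],[0.01,0.0001,0.004,0,0],[0.01,0.0002,0.008,0,0],[0.01,0.0003,0.015,0,0],[0.01,0.0005,0.024,0,0],[0.01,0.0006,0.03,0,0],[0.01,0.0006,0.03,0.002,0]]])

```text
time: 19.85
eef_pos: [589.5, -8.7, 220.2]
tcp_rot: [-0.0, 0.713, 0.702, 0.0]
contact_force: [0.9, 0.4, -1.1]
opening: 0.24
```

Request:
apply_moves(plan=[[[0.01,0,0,0.01,0],[0.01,0,0,0.04,0],[0.01,0,0,0.08,0],[0.01,0.01,0,0.125,0],[0.01,0.04,0,0.16,0],[0.01,0.07,0,0.175,0],[0.01,0.083,0,0.178,0],[0.01,0.085,0,0.178,0]]])

```text
time: 20.65
eef_pos: [675.9, -11.0, 400.0]
tcp_rot: [0.001, 0.714, 0.7, 0.001]
contact_force: [-0.3, 0.6, -1.6]
opening: 0.241
```

Request:
apply_moves(plan=[[[0.01,0,0,0,0],[0.01,0,0,0,0]]])

```text
time: 20.85
eef_pos: [673.5, -10.6, 397.4]
tcp_rot: [-0.001, 0.713, 0.701, -0.001]
contact_force: [-0.8, 0.3, -2.1]
opening: 0.241
```

```bash
python3 - <<'E'
from h import *
cap('wrist','wrist13');d=load('wrist13');print(d['pos'],d['rot'],2*np.degrees(np.arctan2(d['rot'][2],d['rot'][1])))
s=monitor.observe();print(s['time'],s['contact_force'])
E
```

```text
[673.50219743 -10.59012323 397.38143673] [-0.00078428  0.71342772  0.70072776 -0.00093318] 88.9709273515026
20.9 [-0.12688458 -0.41068946 -0.78117452]
```

View pics/wrist13.png

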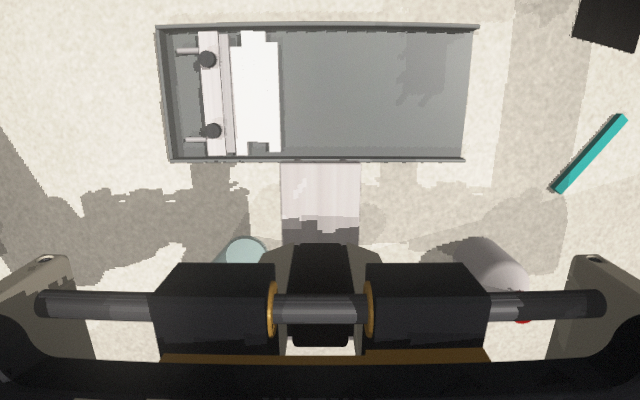

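```bash
python3 - <<'E'
from h import *
crop('wrist13',150,15,300,170,3.8,'c15')
crop('wrist13',270,150,370,260,5,'c16')
crop('wrist4',270,150,370,260,5,'c17')
im=np.hstack([cv2.imread('pics/c17.png'),cv2.imread('pics/c16.png')]);cv2.imwrite('pics/c18.png',cv2.resize(im,(800,440)))
E
```

```text
(no output)
```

View pics/c15.png

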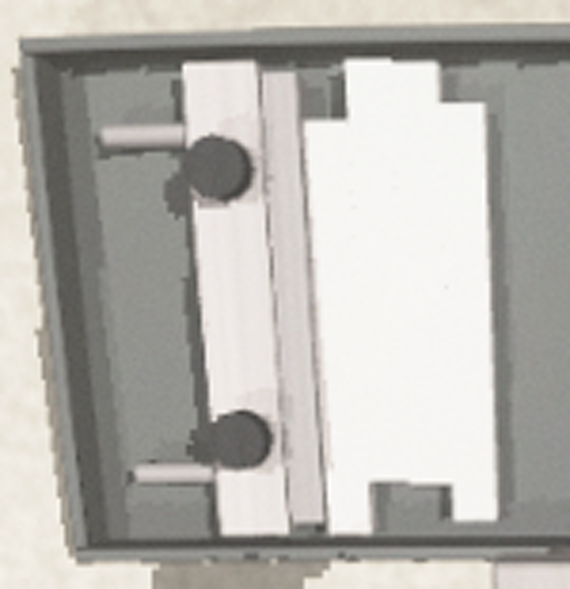

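View pics/c18.png

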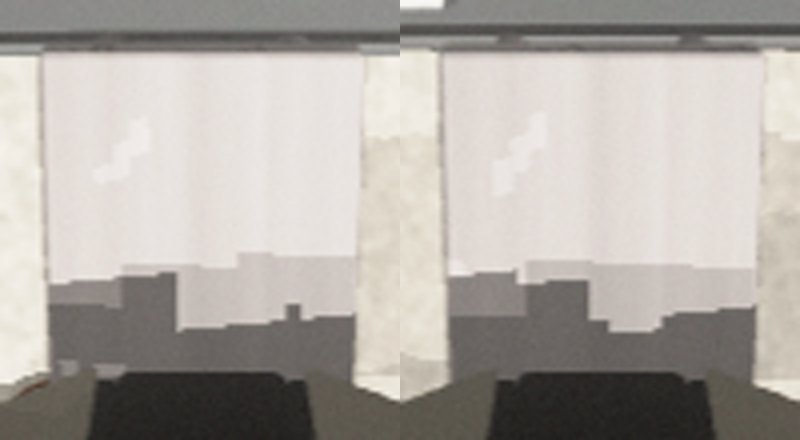

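Request:
apply_moves(plan=[[[0.01,-0.01,0.015,0,0],[0.01,-0.03,0.046,0,-2],[0.01,-0.054,0.083,0,-4],[0.01,-0.078,0.12,0,-6],[0.01,-0.102,0.157,0,-8],[0.01,-0.126,0.194,0,-9.2],[0.01,-0.15,0.231,0,-9.2],[0.01,-0.174,0.268,-0.01,-9.2]]])

```text
time: 21.7
eef_pos: [498.1, 260.0, 389.6]
tcp_rot: [0.0, 0.767, 0.642, 0.001]
contact_force: [0.9, 0.1, -1.1]
opening: 0.238
```

Request:
apply_moves(plan=[[[0.01,-0.018,0.027,-0.03,0],[0.01,-0.028,0.044,-0.06,0],[0.01,-0.033,0.052,-0.09,0],[0.01,-0.0343,0.0545,-0.115,0],[0.01,-0.0343,0.0545,-0.125,0],[0.01,-0.0343,0.0545,-0.128,0],[0.01,-0.0343,0.0545,-0.128,0]]])

```text
time: 22.4
eef_pos: [466.3, 312.0, 260.8]
tcp_rot: [0.0, 0.767, 0.641, 0.0]
contact_force: [-0.1, -0.2, -1.2]
opening: 0.237
```

Request:
apply_moves(plan=[[[0.01,0,0,0,0],[0.01,0,0,0,0]]])

```text
time: 22.6
eef_pos: [467.0, 312.1, 261.6]
tcp_rot: [0.0, 0.768, 0.641, 0.001]
contact_force: [-0.3, 0.3, -0.4]
opening: 0.234
```

```bash
python3 - <<'E'
from h import *
cap('wrist','wrist14');d=load('wrist14');print(d['pos'],d['rot'],2*np.degrees(np.arctan2(d['rot'][2],d['rot'][1])))
s=monitor.observe();print(s['time'],s['contact_force'])
E
```

```text
[466.9758966  312.13040022 261.56341261] [2.23817662e-04 7.67597725e-01 6.40930872e-01 1.13994560e-03] 79.72259933337419
22.65 [-0.03725004  0.7462611  -1.32286229]
```

View pics/wrist14.png

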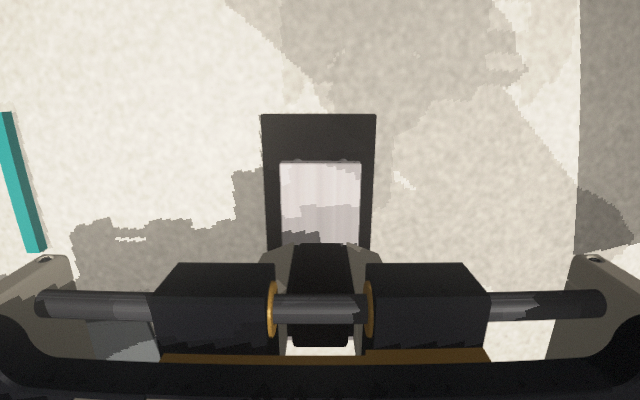

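Request:
apply_moves(plan=[[[0.01,0,0,-0.02,0],[0.01,0,0,-0.034,0],[0.01,0,0,-0.041,0],[0.01,0,0,-0.043,0],[0.01,0,0,-0.044,0],[0.01,0,0,-0.044,0]]])

```text
time: 23.25
eef_pos: [466.5, 312.3, 216.5]
tcp_rot: [-0.0, 0.767, 0.641, 0.0]
contact_force: [0.2, -0.3, -0.6]
opening: 0.238
```

Request:
apply_moves(plan=[[[0.01,0,0,-0.0005,0],[0.01,0,0,-0.001,0],[0.01,0,0,-0.001,0]]])

```text
time: 23.55
eef_pos: [466.4, 312.2, 215.5]
tcp_rot: [0.0, 0.767, 0.641, 0.0]
contact_force: [-0.2, 0.4, -1.2]
opening: 0.239
```

```bash
python3 - <<'E'
from h import *
for i in range(3):
    cap('side','side15');s=monitor.observe();print(s['time'],s['contact_force'],s['eef_pos'])
crop('side15',200,110,320,200,6,'c19')
E
```

```text
23.6 [ 0.01313195  0.16619262 -1.27852643] [466.36200387 312.12671558 215.46023814]
23.65 [-0.03651094  0.43466587 -1.12187206] [466.33219991 312.11736632 215.39385016]
23.7 [-0.06543824 -0.1950036  -1.62035602] [466.34502567 312.10426273 215.34955682]
```

View pics/c19.png

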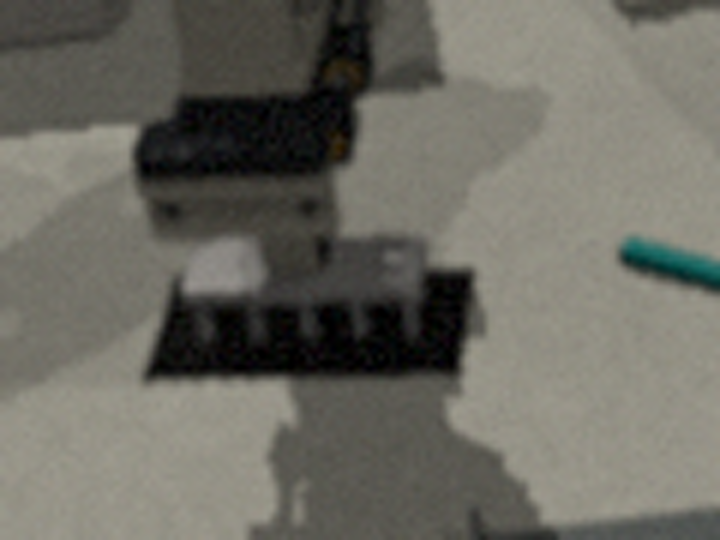

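Not yet touching, so I'll step down until the mat takes the weight.

Request:
apply_moves(plan=[[[0.01,0,0,-0.0003,0],[0.01,0,0,-0.0006,0],[0.01,0,0,-0.0006,0],[0.01,0,0,-0.0006,0]]])

```text
time: 24.1
eef_pos: [466.3, 312.1, 214.6]
tcp_rot: [-0.0, 0.767, 0.641, -0.0]
contact_force: [-0.1, 0.3, -1.3]
opening: 0.24
```

Request:
apply_moves(plan=[[[0.01,0,0,-0.0004,0],[0.01,0,0,-0.0004,0],[0.01,0,0,-0.0004,0]]])

```text
time: 24.4
eef_pos: [466.3, 312.2, 214.6]
tcp_rot: [0.0, 0.767, 0.641, 0.0]
contact_force: [-1.8, -2.0, 4.8]
opening: 0.236
```

```bash
python3 - <<'E'
from h import *
s=monitor.observe();print(s['time'],s['contact_force'],s['eef_pos'])
E
```

```text
24.4 [-1.77860013 -2.03013998  4.81504713] [466.28119892 312.15130607 214.58471784]
```

Request:
apply_moves(plan=[[[0.01,0,0,0.0003,0],[0.025,0,0,0.0003,0],[0.03,0,0,0.0003,0],[0.04,0,0,0.0003,0],[0.06,0,0,0.0003,0],[0.06,0,0,0.0003,0],[0.06,0,0,0.0003,0],[0.06,0,0,0.0003,0]]])

```text
time: 25.2
eef_pos: [466.3, 312.1, 214.5]
tcp_rot: [-0.0, 0.767, 0.641, -0.0]
contact_force: [0.8, 0.2, 0.5]
opening: 0.65
```

Request:
apply_moves(plan=[[[0.06,0,0,0.004,0],[0.06,0,0,0.015,0],[0.06,0,0,0.035,0],[0.06,0,0,0.065,0],[0.06,0,0,0.1,0],[0.06,0.02,0,0.13,0],[0.06,0.04,0,0.145,0],[0.06,0.05,0,0.15,0]]])

```text
time: 26.0
eef_pos: [518.3, 312.2, 368.1]
tcp_rot: [0.001, 0.768, 0.641, 0.003]
contact_force: [-0.3, 0.4, -0.3]
opening: 0.65
```

Request:
apply_moves(plan=[[[0.06,0,0,0,0],[0.06,0,0,0,0],[0.06,0,0,0,0]]])

```text
time: 26.3
eef_pos: [514.8, 312.1, 363.0]
tcp_rot: [-0.0, 0.767, 0.642, -0.002]
contact_force: [0.2, 0.6, -0.3]
opening: 0.655
```

```bash
python3 - <<'E'
from h import *
cap('wrist','wrist16');d=load('wrist16');print(d['pos'],d['rot'])
cap('top','top16');cap('side','side16');s=monitor.observe();print(s['time'],s['contact_force'])
crop('wrist16',235,40,385,240,3,'c20');crop('top16',175,90,450,310,2.9,'c21');
E
```

```text
[514.84869097 312.13137593 363.03606166] [-4.88440573e-04  7.66956414e-01  6.41697027e-01 -1.59600002e-03]
26.45 [-0.0844564   0.65423022 -0.01721174]
```

View pics/c20.png

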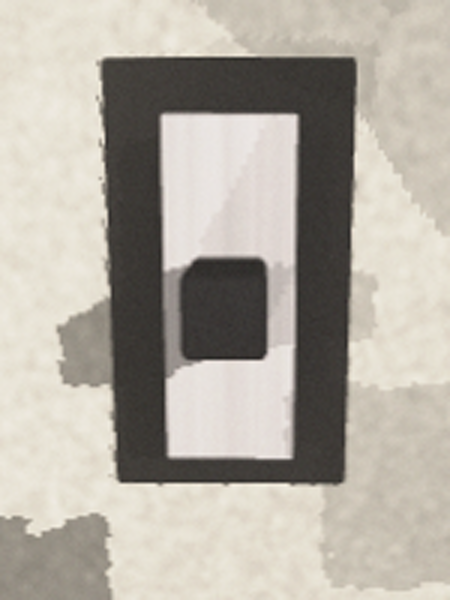

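View pics/c21.png

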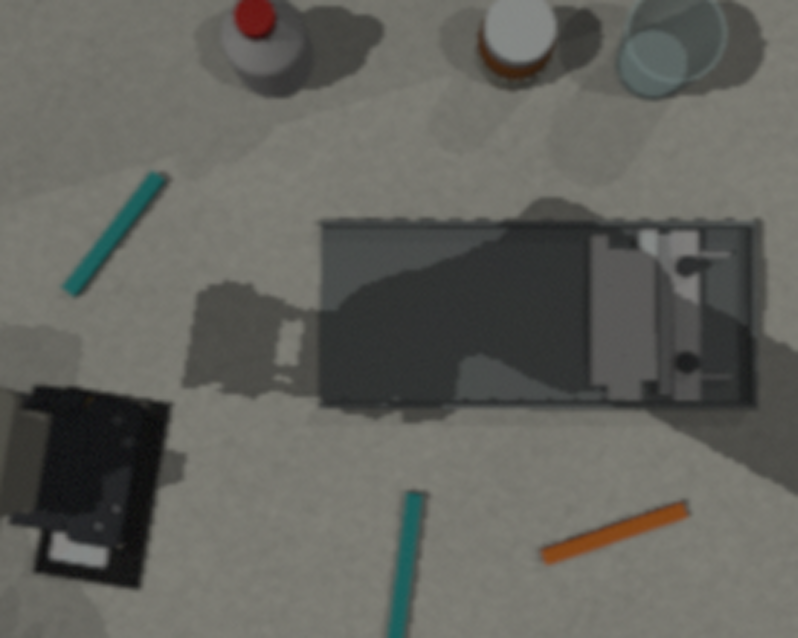

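View pics/side16.png

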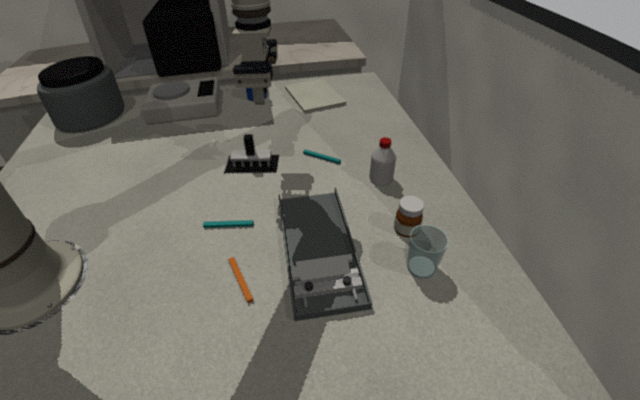

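```bash
python3 - <<'E'
from h import *
d=load('wrist16'); c=lambda p:cc(p,235,40,3)
rep('plate',px2w(d,c([(160,113),(299,113),(294,459),(167,459)]),33))
rep('mat',px2w(d,c([(103,58),(356,58),(344,482),(118,482)]),3))
d=load('wrist13'); c=lambda p:cc(p,150,15,3.8)
rep('row',px2w(d,c([(303,123),(486,103),(498,520),(330,534)]),13))
# row x extents at mid-line
P=px2w(d,c([(316,330),(491,330)]),13); print('row width',np.linalg.norm(P[0]-P[1]))
P=px2w(d,c([(280,330),(314,330)]),17); print('bar',np.linalg.norm(P[0]-P[1]))
s=monitor.observe();print(s['dq'].round(3))
E
```

```text
plate [[412.6, 302.5], [419.7, 342.0], [521.9, 323.3], [514.8, 283.7]] c [467.3 312.9] [(np.float64(40.2), np.float64(79.7)), (np.float64(103.9), np.float64(-10.4)), (np.float64(40.2), np.float64(-100.2)), (np.float64(103.9), np.float64(169.6))]
mat [[391.1, 285.8], [405.2, 363.8], [541.7, 338.7], [527.8, 260.9]] c [466.4 312.3] [(np.float64(79.2), np.float64(79.7)), (np.float64(138.8), np.float64(-10.4)), (np.float64(79.1), np.float64(-100.2)), (np.float64(139.0), np.float64(169.7))]
row [[540.6, -98.2], [537.1, -49.6], [647.2, -51.7], [650.1, -99.9]] c [593.7 -74.8] [(np.float64(48.8), np.float64(94.1)), (np.float64(110.0), np.float64(-1.1)), (np.float64(48.4), np.float64(-86.5)), (np.float64(109.5), np.float64(179.1))]
row width 48.04598429446679
bar 9.300579439984281
[ 0.001 -0.002  0.002 -0.008 -0.001  0.     0.   ]
```

Row width is 48.0 mm (4×12), and the rake is within about 1 mm of the mat's middle.

```bash
python3 - <<'E'
from h import *
print(job_done())
E
```

```text
the job is handed in; nothing more can be done
None
```

The job is done and handed in at about 26.5 s. I took the rake from its mat and combed the four rods into a row. I pushed the row and the bar until the bar came home on the clamp, where the force rose from about 2 N. I then stood the rake back on its mat and let go.

- **Bedding:** I held the row at about 10 N for roughly 1.1 s, with readings between 9.3 and 10.3 N. The approach to that had sat at 7–9 N because the force eased off after each step. No reading in the push direction went over 10.3 N, or about 10.5 N with the sideways part.
- **Row:** the last picture shows the rods flat and parallel against the bar, and the bar against the clamp. The row measures 48.0 mm wide, which is four rods with no gaps. The rods are staggered end to end by up to about 12 mm, which I left as it was.
- **Rake:** it stands upright within about 1 mm of the mat's middle and is turned the same way as the mat. The set-down pressed on the mat with about 6 N at most.
- **Left alone:** in the last pictures the beaker, jar, bottle and the orange and turquoise look-alikes are where they were. The arm was clear of everything at hand-in.

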